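# Square up the slicer plate in its corner and set it in the slicer

### The job

With a light touch, slide the loose steel slicer plate across the white parts board until it sits snug and square in the board's corner, flat on the board against both the back wall and the side stops. Then reach in at a slant under the splash guard, pinch the plate by its two long edges at the finger wells, lift it clear of the board right there at the corner, and lay it gently in the slicer base, flat on the seat inside all the corner lugs, and let go. Do not ram or slam the plate, and leave the sauce cup, salt shaker and mustard bottle where they stand.

Things in the scene. Friction and masses are not known exactly. Their poses are not given: they have to be found in the camera images.
- plate: Loose flat steel plate, 110 (x) x 64 (y) x 6 (z) mm, about 0.16 kg; a dark slot line and bright strip on top; same outline either way round. Origin: centre of its underside; x along its length, z up. It starts flat and skewed on the parts board, clear of the corner.
- board: Fixed white parts board. Origin at worktop height below its inner corner; x points to the back wall, y to the side stops, z up. Flat deck at z = 24 mm, x -190 to 0, y -155 to 0. Steel back wall: face at x = 0, y -155 to 14, up to z = 104, carrying the splash guard. Under the deck and wells lies an apron, top z = 8, x -190 to 20, y -155 to 46 mm.
- corner_spot (a point): Point on the deck where the plate's origin lies when the plate is home in the corner: board x = -55, y = -32, z = 24 mm; axes as the board's. The plate's length then runs along board x and its long edges overhang both finger wells by 3 mm.
- guard_edge (a point): Middle of the lower front edge of the splash guard, a level steel sheet 6 mm thick at the wall's top: board x -50 to 12, y -155 to 14, underside z = 98 mm. It bars a tool pointing straight down from the middle of a plate in the corner; a tool leaning about 40 degrees back towards board -x gets in.
- stop_near (a point): Top middle of the front face of the side stop farther from the wall: steel block, face at board y = 0, x -108 to -88, z 24 to 34 mm.
- stop_far (a point): The same on the side stop next to the wall: face at board y = 0, x -20 to 0, z 24 to 34 mm.
- well_inner (a point): Floor centre of the finger well cut into the deck: board x -85 to -22, y -96 to -61 mm, floor z = 8 (16 mm deep).
- well_outer (a point): Floor centre of the open finger gap between the two side stops, beyond the deck's edge: board x -85 to -22, y -3 to 46 mm, floor z = 8, open at its outer side.
- slicer: Fixed aluminium slicer base, slab 170 x 124 mm with top at z = 10, black loop handle out to x = 121 mm at its +x end (top z = 20). Origin at worktop height below the seat's centre; x along the seat's length, z up. Raised seat: top z = 34, x -50 to 50, y -22 to 22 mm, open at both long sides for fingers, down to the slab.
- seat (a point): Centre of the seat's top face, 34 mm above the worktop; axes as the slicer's. The plate's origin belongs here, its length along x, either way round.
- end_lug (a point): Top middle of the inner face of the end lug at the handle end: x = 57.7, 40 mm wide, top z = 40 mm (6 above the seat); its twin is at x = -57.7. They leave 2.7 mm at each end of the plate.
- side_lug (a point): Top middle of the inner face of one of four side lugs at the seat's corners: x = 47, y = 34.7 mm, 12 mm long, top z = 40; the others at x = +-47, y = +-34.7. They leave 2.7 mm on each side of the plate.
- sauce_cup: Bystander: small steel sauce cup, 68 mm across, 40 mm high; origin centre of underside.
- salt: Bystander: glass salt shaker with steel cap, 45 mm across, 87 mm high; origin centre of underside.
- mustard: Bystander: yellow squeeze bottle, 72 x 56 mm, 199 mm high; origin centre of underside.

How it is judged:
On the way, in this order (a step that is already met when the one before it is completed fails the run):
1. the plate lies flat on the board, snug in the corner: within 2.5 mm of home against wall and stops, square within 0.04 rad (x of plate in the frame of corner_spot between -0.0025 and 0.0025 m and y of plate in the frame of corner_spot between -0.0025 and 0.0025 m and z of plate in the frame of corner_spot below 0.002 m and angle between the x axis of plate and the x axis of corner_spot, either way round below 0.04 rad), for 0.2 s.
2. the plate is lifted at least 10 mm off the board while within 40 mm of its home in the corner (z of plate in the frame of corner_spot above 0.01 m and horizontal distance between plate and corner_spot below 0.04 m).
At the end, for the whole second after the job is handed in: The plate lies at rest flat on the slicer's seat inside all lugs: centre within 5 mm of the seat's centre and 2 mm of its height, length along the seat within 0.09 rad, flat within 0.04 rad, released; the bystanders stand where they stood (horizontal distance between plate and seat below 0.005 m and z of plate in the frame of seat between -0.002 and 0.002 m and angle between the x axis of plate and the x axis of seat, either way round below 0.09 rad and angle between plate's own z axis and vertical below 0.04 rad and linear speed of plate below 0.01 m/s); the robot touches nothing.
It fails at once if the plate is rammed against or pressed on the board with more than 60 N (contact force between plate and board above 60 N).
It fails at once if the plate is slammed on the slicer with more than 40 N (contact force between plate and slicer above 40 N).
It fails at once if the sauce cup is moved more than 30 mm (distance of sauce_cup from where it was at the start of the episode above 0.03 m).
It fails at once if the salt shaker is moved more than 30 mm (distance of salt from where it was at the start of the episode above 0.03 m).
It fails at once if the mustard bottle is moved more than 30 mm (distance of mustard from where it was at the start of the episode above 0.03 m).
It also fails if it takes over 72 s, if anything falls off the work surface, if the arm or the gripper's body presses on something with over 40 N, if the wrist force passes 120 N, or if a joint passes its speed limit or range.

### The arm

A 7-joint arm with a two-finger parallel gripper is mounted at the origin on a cart in front of the work surface, level with it; the furniture and walls round the work are solid. World frame = base frame: x ahead of the robot, y to its left, z up, the work surface at z = 0. Lengths are in m, angles in rad, forces in N, time in s.
With the tool pointing down it reaches from about 0.4 to 0.85 m from the base axis. Payload 10.4 kg.
Tool frame: the origin (TCP) lies between the finger pads, 19 mm behind the fingertips; this is the grasp point; z points along the fingers, y is the line along which they close (so a half turn about z gives the same grasp; the last joint's range is limited). The gripper opens to 85 mm and grips with 20 to 120 N. Pads are 22 mm wide; open, the fingers measure 114 mm over their backs; the gripper's body (76 mm by 85 mm) begins 54 mm behind the grasp point. The pads swing forward as they close: fully open they stand 13 mm farther back than shut.
Start: joints at [-1.284, 0.332, -0.065, 1.46, 0.022, 1.35, -0.088], TCP at [0.191, 0.595, 0.25] pointing down, gripper open.
Joint ranges: [-2.6, 2.6], [-0.5, 2.12], [-1.47, 1.34], [0.16, 2.42], [-1.27, 4.41], [0.06, 2.06], [-2.6, 2.6]. Speed limits (rad/s): [2.22, 2.22, 2.79, 2.79, 3.14, 3.14, 3.14].

### API

Orientations are given as a unit quaternion [x, y, z, w].
In Python, from workcell import get_obs, camera, hand_in gives the robot as it stands. The module is installed in compiled form; this text tells all that it offers.
- The arm moves only by the tool move_arm, never from a script. Its argument "plan" is a list of rows, each an object with "delta_pos": the shift along the tool's x, y, z in shares of 0.6 m (1.0 is 0.6 m), a list of three; "turn": the turn, a rotation vector about the tool's x, y, z in normalised numbers (1 is 2 pi rad), a list of three; "fingers": the closure, from 0 (fully open) to 1 (shut). A call has 1 to 12 rows; each row is the pose to reach, as a shift and turn from the pose commanded when the call began, along the tool's axes at that moment; what a row does not reach only later rows make up. A row lasts 1/8 s, in which the tool goes at most 62.5 mm and 10.7 degrees, less where a joint would pass 70% of its speed; a pose out of reach is approached as far as the arm can. A call with a gripper value outside its range is refused whole. The fingers move at their own pace and stop on an object; "force" is the grip in N (left out, the last holds). Time passes only in rows, so rows that repeat a pose let the fingers close. It gives the time, the measured TCP pose, the force, the opening and the grip force at its end, in the units of the state.
- get_obs(): the state, without advancing time (a new reading comes with each control period).
- camera(name): name is "scene" or "top" or "wrist"; returns a dict with "color" (480x640x3 uint8, red, green, blue), "range_z" (480x640 float32, m along the optical axis (not along the pixel's ray), 0 where there is no reading), "fx", "fy", "cx", "cy" (pixels), "R" (3x3) and "t" (3): a world point X has camera coordinates R X + t; the wrist camera has in their place "tool_from_camera" (4x4, takes a point from camera to tool coordinates, whose origin is the TCP and whose axes are the flange's). Camera axes: x right, y down, z forward; pixel columns grow to the right and rows downward; lengths in m; the calibration is good to about 2 mm. A picture is of the moment at which its call begins: read the wrist's pose just before it.
- hand_in(): hands the job in; it is judged then, once.
The state is a dict: "clock": time; "joint_pos": joint angles; "joint_velocities": joint speeds; "tau": joint torques, N m; "position": TCP position; "ee_rot": TCP orientation; "ft_force": force on the tool from outside, world axes, zero at the start; "torque": the same for the moment, N m; "grip_width": opening from 0.0 (shut) to 1.0 (fully open); "grasp_force": force on a finger pad.
Only numpy, scipy, OpenCV 4.12 (cv2) and the standard library are available. Lean on these libraries where they do the work, as an engineer would, in place of code of your own. Each camera call takes 0.05 s, during which the arm holds its last target. There are 200 camera calls.

## Working session

There is one attempt and no reset: what is moved stays moved. The work goes in short steps, Python scripts to look and compute and a tool call to move; the robot and the scene stay as the last step left them, time stands still between calls to the robot, and variables do not carry over. Pictures are saved under pics/ and viewed, at most 10 in all, crops included, and the job is handed in when it is done.

Besides the shell and the picture viewer there is one more tool, called after ">>>" as name(argument=value, ...) on one line, values as JSON. move_arm: Moves the arm, as the interface text tells. Its arguments: {"type":"object","properties":{"plan":{"type":"array","items":{"type":"object","properties":{"delta_pos":{"type":"array","items":{"type":"number"}},"turn":{"type":"array","items":{"type":"number"}},"fingers":{"type":"number"}}}},"force":{"type":"number"}},"required":["plan"]}

```bash
mkdir -p pics; python3 - <<'E'
from workcell import get_obs,camera
import cv2,numpy as np
o=get_obs();print({k:np.round(v,3).tolist() for k,v in o.items()})
for n in("scene","top"):
    c=camera(n);np.savez(f"{n}0.npz",**c)
    cv2.imwrite(f"pics/{n}0.png",c["color"][...,::-1]);print(n,c["fx"],c["fy"],c["cx"],c["cy"],c["R"].round(3).tolist(),c["t"].round(3))
E
```

```text
{'clock': 0.0, 'joint_pos': [-1.284, 0.333, -0.065, 1.461, 0.022, 1.35, -0.089], 'joint_velocities': [0.0, 0.0, 0.0, 0.0, 0.001, 0.0, -0.0], 'tau': [-0.0, -62.545, 0.049, -39.161, 0.016, 0.01, -0.0], 'position': [0.19, 0.595, 0.249], 'ee_rot': [0.154, 0.988, -0.001, -0.0], 'ft_force': [-0.187, 0.458, -0.421], 'torque': [-0.014, 0.026, -0.034], 'grasp_force': 0.0, 'grip_width': 1.003}
scene 509.56466028837036 509.56466028837036 321.5010339084063 241.81143482995358 [[-0.998, -0.069, 0.003], [-0.046, 0.631, -0.774], [0.051, -0.773, -0.633]] [0.574 0.133 1.058]
top 511.8061284778975 511.8061284778975 316.1064381411482 242.05629121828176 [[-0.017, -1.0, 0.014], [-0.987, 0.014, -0.163], [0.163, -0.017, -0.987]] [-0.06   0.563  1.171]
```

View pics/scene0.png

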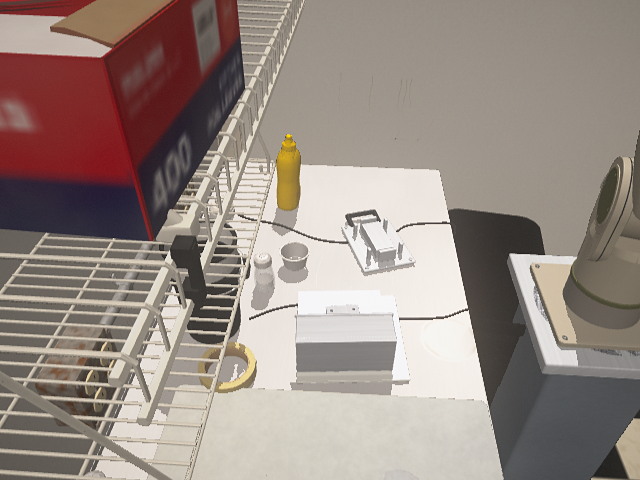

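View pics/top0.png

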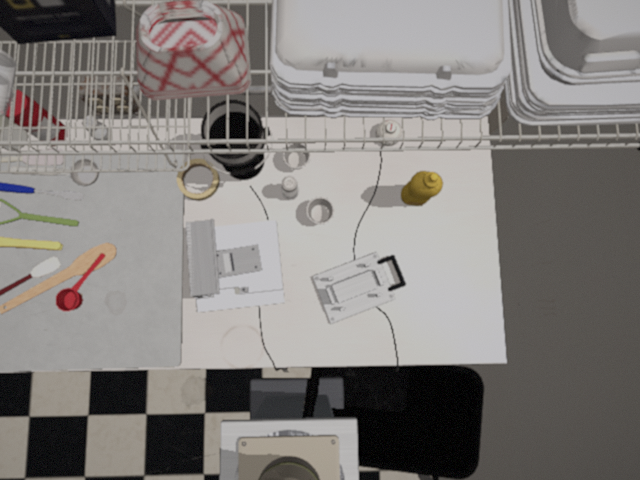

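The scene view shows the board with wall and guard at about (345,340), the slicer at (378,243), and the mustard, cup and salt behind them. In the top view the board is at (238,262), with the wall on its left (world +y) and the plate at about (240,262). The slicer is at (357,287) with its handle at (392,270).

```bash
python3 - <<'E'
import cv2,numpy as np
c=np.load("top0.npz");im=c["color"][...,::-1]
a=cv2.resize(im[205:330,175:295],None,fx=4,fy=4,interpolation=cv2.INTER_CUBIC)
b=cv2.resize(im[240:330,300:415],None,fx=3,fy=4,interpolation=cv2.INTER_CUBIC)[:500]
b=cv2.resize(im[240:330,300:415],None,fx=2.75,fy=2.75,interpolation=cv2.INTER_CUBIC)
o=np.zeros((500,800,3),np.uint8);o[:a.shape[0],:480]=a;o[:b.shape[0],482:482+b.shape[1]]=b[:, :318]
cv2.imwrite("pics/crop0.png",o)
E
```

```text
(no output)
```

View pics/crop0.png

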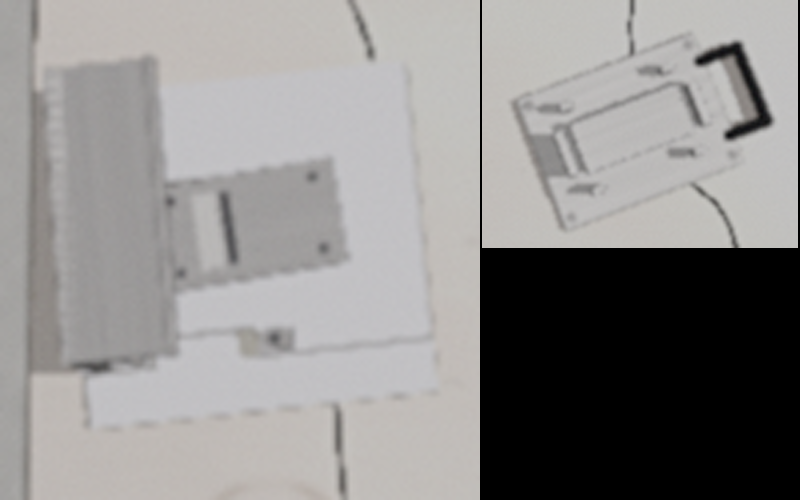

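The crop shows the guard at crop x 50–175 and the plate's outline at (165–345, 160–290) with screws at (170,202), (312,176), (180,272) and (322,247). The near stop is at (275,338), the apron corners at (437,390) and (90,428), and the slicer is tilted with its handle at the upper right. Next I'll measure these.

```bash
cat > h.py <<'E'
import numpy as np,cv2
from scipy.spatial.transform import Rotation as Ro
def cast(c,uv,z,R=None,t=None):
    "pixels -> world points on plane at height z; R,t world->camera"
    R=c["R"] if R is None else R; t=c["t"] if t is None else t
    uv=np.atleast_2d(uv).astype(float)
    d=np.c_[(uv[:,0]-c["cx"])/c["fx"],(uv[:,1]-c["cy"])/c["fy"],np.ones(len(uv))]@R
    C=-R.T@t
    return C+d*((z-C[2])/d[:,2])[:,None]
def cloud(c,R=None,t=None):
    R=c["R"] if R is None else R; t=c["t"] if t is None else t
    v,u=np.mgrid[:480,:640];Z=c["range_z"]
    P=np.stack([(u-c["cx"])/c["fx"]*Z,(v-c["cy"])/c["fy"]*Z,Z],-1)
    return (P-t)@R
def wristRt(c,o):
    T=np.eye(4);T[:3,:3]=Ro.from_quat(o["ee_rot"]).as_matrix();T[:3,3]=o["position"]
    M=np.linalg.inv(T@c["tool_from_camera"]);return M[:3,:3],M[:3,3]
E
python3 - <<'E'
from h import *
c=np.load("top0.npz")
P=cloud(c)
k=lambda *a:np.array([[175+x/4,205+y/4] for x,y in a])
print("apron corners z8",cast(c,k((437,390),(90,428)),.008).round(4).tolist())
print("deck corners z24",cast(c,k((407,65),(432,337),(178,333)),.024).round(4).tolist())
print("plate screws z30",cast(c,k((170,202),(312,176),(180,272),(322,247)),.030).round(4).tolist())
print("plate right corners",cast(c,k((333,157),(348,258)),.030).round(4).tolist())
print("guard z104",cast(c,k((155,58),(177,353),(45,68),(65,365)),.104).round(4).tolist())
print("stop_near top",cast(c,k((268,330)),.034).round(4))
g=lambda *a:np.array([[300+(x-482)/2.75,240+y/2.75] for x,y in a])
print("slab corners z10",cast(c,g((514,100),(690,34),(565,229),(743,160)),.010).round(4).tolist())
print("handle tip",cast(c,g((740,43),(770,122)),.02).round(4).tolist())
for n,uv in dict(cup=(319,210),salt=(289,186),must=(428,184),plate=(235,262),guard=(203,260),deck=(260,232),seat=(357,287)).items(): print(n,P[uv[1],uv[0]].round(4))
E
```

```text
apron corners z8 [[0.4225, 0.0095, 0.008], [0.4032, 0.2172, 0.008]]
deck corners z24 [[0.619, 0.0257, 0.024], [0.4532, 0.0115, 0.024], [0.4579, 0.1627, 0.024]]
plate screws z30 [[0.5359, 0.1675, 0.03], [0.5505, 0.0827, 0.03], [0.4938, 0.1609, 0.03], [0.5075, 0.0765, 0.03]]
plate right corners [[0.5618, 0.0701, 0.03], [0.5006, 0.061, 0.03]]
guard z104 [[0.6084, 0.1641, 0.104], [0.4407, 0.1493, 0.104], [0.6034, 0.2263, 0.104], [0.435, 0.2112, 0.104]]
stop_near top [[0.4581 0.1079 0.034 ]]
slab corners z10 [[0.4843, -0.0574, 0.01], [0.5408, -0.215, 0.01], [0.3712, -0.1, 0.01], [0.4284, -0.2576, 0.01]]
handle tip [[0.5307, -0.2576, 0.02], [0.4606, -0.281, 0.02]]
cup [ 6.512e-01 -7.840e-02  1.000e-04]
salt [ 0.6899 -0.0071  0.0861]
must [ 0.6649 -0.3115  0.1777]
plate [0.5198 0.1257 0.0287]
guard [0.5159 0.1869 0.1032]
deck [0.5928 0.0664 0.0245]
seat [ 0.4551 -0.1645  0.0337]
```

Units first: shifts go in shares of 0.6 m and turns go in shares of 2 pi rad. So -0.465 m / 0.6 = -0.775, -0.371 m / 0.6 = -0.6183, 1.173 rad / 6.2832 = 0.1867.

>>> move_arm(plan=[{"delta_pos":[-0.2583,-0.2067,-0.0833],"turn":[0,0,0.0271],"fingers":0},{"delta_pos":[-0.3333,-0.2667,-0.0833],"turn":[0,0,0.0557],"fingers":0},{"delta_pos":[-0.4167,-0.3333,-0.0833],"turn":[0,0,0.0828],"fingers":0},{"delta_pos":[-0.5,-0.4,-0.0833],"turn":[0,0,0.1098],"fingers":0},{"delta_pos":[-0.5833,-0.4667,-0.0833],"turn":[0,0,0.1369],"fingers":0},{"delta_pos":[-0.6667,-0.5333,-0.0833],"turn":[0,0,0.1623],"fingers":0},{"delta_pos":[-0.775,-0.6183,-0.0833],"turn":[0,0,0.1867],"fingers":0},{"delta_pos":[-0.775,-0.6183,-0.0833],"turn":[0,0,0.1867],"fingers":0},{"delta_pos":[-0.775,-0.6183,-0.0833],"turn":[0,0,0.1867],"fingers":0},{"delta_pos":[-0.775,-0.6183,-0.0833],"turn":[0,0,0.1867],"fingers":0},{"delta_pos":[-0.775,-0.6183,-0.0833],"turn":[0,0,0.1867],"fingers":0},{"delta_pos":[-0.775,-0.6183,-0.0833],"turn":[0,0,0.1867],"fingers":0}])

```text
clock: 1.6
position: [0.5199, 0.1009, 0.2996]
ee_rot: [0.675, 0.738, -0.0, -0.0]
ft_force: [0.4, 0.8, 0.1]
grip_width: 1.003
grasp_force: 0.0
```

```bash
python3 - <<'E'
from workcell import get_obs,camera
from h import *
o=get_obs();c=camera("wrist");np.savez("w1.npz",**c,pos=o["position"],q=o["ee_rot"])
cv2.imwrite("pics/w1.png",c["color"][...,::-1])
print(np.round(o["position"],4),np.round(o["joint_pos"],3));print(Ro.from_quat(o["ee_rot"]).as_matrix().round(3).tolist(),c["tool_from_camera"].round(3).tolist(),c["fx"])
E
```

```text
[0.5199 0.1009 0.2996] [-0.723  0.09   0.48   1.659 -0.043  1.404 -0.149]
[[-0.089, 0.996, -0.001], [0.996, 0.089, 0.0], [0.0, -0.001, -1.0]] [[-0.001, -0.945, -0.328, 0.085], [1.0, -0.001, 0.0, -0.0], [-0.0, -0.328, 0.945, -0.124], [0.0, 0.0, 0.0, 1.0]] 431.7152394701017
```

View pics/w1.png

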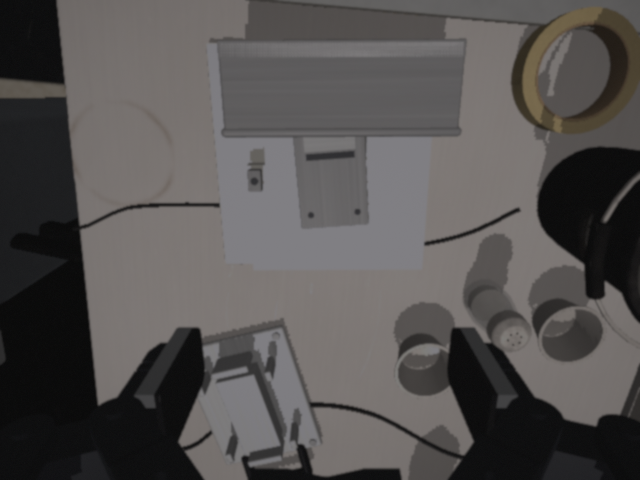

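The wrist view shows the guard front edge at row ~133 (columns 222–461), with the plate's visible end corners at (302,228) and (368,223). The near stop is at (255,178), the deck's front right corner at (425,270), and the slicer is at lower left.

```bash
cat >> h.py <<'E'
def plate_fit(c,R,t,roi,z=.030):
    u0,v0,u1,v1=roi
    g=cv2.cvtColor(c["color"],cv2.COLOR_RGB2GRAY)[v0:v1,u0:u1]
    th,m=cv2.threshold(cv2.GaussianBlur(g,(3,3),0),0,255,cv2.THRESH_BINARY_INV+cv2.THRESH_OTSU)
    m=cv2.morphologyEx(m,cv2.MORPH_OPEN,np.ones((5,5)))
    k=max(cv2.findContours(m,0,cv2.CHAIN_APPROX_NONE)[0],key=cv2.contourArea)[:,0]+[u0,v0]
    return th,cast(c,k,z,R,t)[:,:2],k
def board_frame(P,O,th):
    b=np.array([[np.cos(th),np.sin(th)],[-np.sin(th),np.cos(th)]]);return (np.atleast_2d(P)[:,:2]-O)@b.T
E
python3 - <<'E'
from h import *
c=dict(np.load("w1.npz"));R,t=wristRt(c,dict(ee_rot=c["q"],position=c["pos"]))
C=lambda z,*p:cast(c,np.array(p),z,R,t)[:,:2]
print("guard low z98",C(.098,(222,135),(461,135)).round(4).tolist())
print("guard top z104",C(.104,(222,130),(462,129)).round(4).tolist())
print("deck corner",C(.024,(425,270),(253,270)).round(4).tolist(),"apron",C(.008,(225,263)).round(4).tolist())
th,P,k=plate_fit(c,R,t,(275,140,400,250))
print(th,k.min(0),k.max(0))
r=cv2.minAreaRect(P.astype(np.float32)*1000);print(r,(cv2.boxPoints(r)).round(1).tolist())
W=cloud(c,R,t);print(W[190,335],W[220,400],W[100,330],W[400,240])
# stop dims, slicer
print("slicer slab z10",C(.010,(285,321),(322,441)).round(4).tolist())
m=np.abs(W[...,2]-.034)<.003;m[:, :180]=0;m[:300]=0;m[:,320:]=0
Q=W[m][:,:2];print(m.sum(),cv2.minAreaRect((Q*1000).astype(np.float32)))
E
```

```text
guard low z98 [[0.4391, 0.1484], [0.6142, 0.1639]]
guard top z104 [[0.4404, 0.1526], [0.6122, 0.1685]]
deck corner [[0.6265, 0.0256], [0.4547, 0.0104]] apron [[0.4232, 0.0087]]
112.0 [293 140] [368 227]
((524.9336547851562, 106.07618713378906), (65.38433074951172, 82.14613342285156), 8.427018165588379) [[486.6000061035156, 141.89999389648438], [498.6000061035156, 60.70000076293945], [563.2999877929688, 70.19999694824219], [551.2999877929688, 151.5]]
[0.52860468 0.0999837  0.02935757] [0.59379593 0.07533399 0.02484892] [0.51594377 0.1798394  0.10136063] [ 0.44703306 -0.14084496  0.03395265]
slicer slab z10 [[0.4892, -0.0526], [0.5431, -0.2123]]
3386 ((459.3357849121094, -157.043701171875), (83.72723388671875, 129.8317108154297), 16.14069175720215)
```

Scaled: 0.253 m / 0.6 = 0.4217, -0.062 m / 0.6 = -0.1033.

>>> move_arm(plan=[{"delta_pos":[-0.1033,0.0083,0.0833],"turn":[0,0,0],"fingers":1},{"delta_pos":[-0.1033,0.0083,0.1667],"turn":[0,0,0],"fingers":1},{"delta_pos":[-0.1033,0.0083,0.25],"turn":[0,0,0],"fingers":1},{"delta_pos":[-0.1033,0.0083,0.3167],"turn":[0,0,0],"fingers":1},{"delta_pos":[-0.1033,0.0083,0.3667],"turn":[0,0,0],"fingers":1},{"delta_pos":[-0.1033,0.0083,0.4],"turn":[0,0,0],"fingers":1},{"delta_pos":[-0.1033,0.0083,0.4167],"turn":[0,0,0],"fingers":1},{"delta_pos":[-0.1033,0.0083,0.4217],"turn":[0,0,0],"fingers":1},{"delta_pos":[-0.1033,0.0083,0.4217],"turn":[0,0,0],"fingers":1}])

```text
clock: 2.78
position: [0.5311, 0.0392, 0.0476]
ee_rot: [0.675, 0.738, 0.0, 0.0]
ft_force: [0.4, -1.1, 0.3]
grip_width: -0.003
grasp_force: 0.0
```

```bash
cat > st.py <<'E'
from h import *
from workcell import get_obs
O=np.array([.4515,.2010]);TH=np.deg2rad(95.1)
o=get_obs();p=o["position"]
print("clk",round(o["clock"],2),"board mm",(board_frame(p,O,TH)[0]*1000).round(1),"z",round(p[2]*1000,1),"F board",(board_frame(np.array(o["ft_force"][:2]),0,TH)[0]).round(1),round(o["ft_force"][2],1),"grip",round(o["grip_width"],3),round(o["grasp_force"],1))
M=Ro.from_quat(o["ee_rot"]).as_matrix();print(M.round(3).tolist())
E
python3 st.py
```

```text
clk 2.77 board mm [-168.2  -64.9] z 47.6 F board [-1.2 -0.3] 0.3 grip -0.003 0.0
[[-0.088, 0.996, 0.001], [0.996, 0.088, 0.0], [0.0, 0.001, -1.0]]
```

Scaled: 0.038 m / 0.6 = 0.0633, 0.001 m / 0.6 = 0.0017.

>>> move_arm(plan=[{"delta_pos":[0.0067,0,0.0017],"turn":[0,0,0],"fingers":1},{"delta_pos":[0.0133,0,0.0017],"turn":[0,0,0],"fingers":1},{"delta_pos":[0.02,0,0.0017],"turn":[0,0,0],"fingers":1},{"delta_pos":[0.025,0,0.0017],"turn":[0,0,0],"fingers":1},{"delta_pos":[0.03,0,0.0017],"turn":[0,0,0],"fingers":1},{"delta_pos":[0.035,0,0.0017],"turn":[0,0,0],"fingers":1},{"delta_pos":[0.04,0,0.0017],"turn":[0,0,0],"fingers":1},{"delta_pos":[0.045,0,0.0017],"turn":[0,0,0],"fingers":1},{"delta_pos":[0.05,0,0.0017],"turn":[0,0,0],"fingers":1},{"delta_pos":[0.055,0,0.0017],"turn":[0,0,0],"fingers":1},{"delta_pos":[0.06,0,0.0017],"turn":[0,0,0],"fingers":1},{"delta_pos":[0.0633,0,0.0017],"turn":[0,0,0],"fingers":1}])

```text
clock: 4.28
position: [0.5274, 0.077, 0.046]
ee_rot: [0.675, 0.738, 0.0, -0.0]
ft_force: [-0.5, -1.0, 0.7]
grip_width: -0.001
grasp_force: 0.7
```

```bash
python3 st.py; python3 - <<'E'
from workcell import camera
import cv2
import numpy as np
from workcell import get_obs
o=get_obs();c=camera("wrist");np.savez("w2.npz",**c,pos=o["position"],q=o["ee_rot"])
cv2.imwrite("pics/w2.png",c["color"][...,::-1])
E
```

```text
clk 4.28 board mm [-130.3  -64.5] z 46.0 F board [-1.   0.6] 0.7 grip -0.001 0.7
[[-0.088, 0.996, 0.0], [0.996, 0.088, 0.0], [0.0, 0.0, -1.0]]
```

View pics/w2.png

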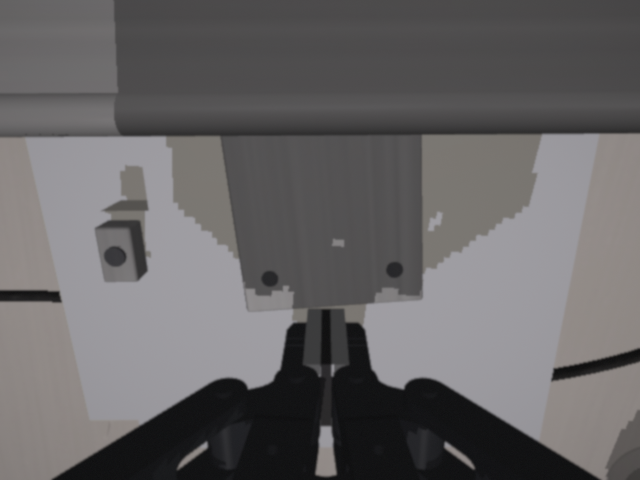

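The plate end edge runs from (248,310) to (422,298), just ahead of the closed fingertips at about (325,310).

```bash
python3 - <<'E'
from h import *
O=np.array([.4515,.2010]);TH=np.deg2rad(95.1)
c=dict(np.load("w2.npz"));R,t=wristRt(c,dict(ee_rot=c["q"],position=c["pos"]))
C=lambda z,*p:(board_frame(cast(c,np.array(p),z,R,t)[:,:2],O,TH)*1000).round(1).tolist()
print("plate end corners",C(.030,(248,310),(422,298)),"edges",C(.03,(222,137),(421,137)))
print("stop front top",C(.034,(140,220),(146,275)),"bottom",C(.024,(148,280)))
print("guard low",C(.098,(330,135)),"tip",C(.028,(325,310)))
E
```

```text
plate end corners [[-120.6, -36.4], [-115.8, -99.2]] edges [[-59.2, -31.8], [-59.3, -94.8]]
stop front top [[-85.3, -3.8], [-104.9, -3.1]] bottom [[-111.3, 1.0]]
guard low [[-52.3, -65.3]] tip [[-121.7, -64.3]]
```

Scaled: 0.005 m / 0.6 = 0.0083, 0.004 m / 0.6 = 0.0067.

>>> move_arm(plan=[{"delta_pos":[0.0017,0,0.0008],"turn":[0,0,0],"fingers":1},{"delta_pos":[0.0033,0,0.0008],"turn":[0,0,0],"fingers":1},{"delta_pos":[0.005,0,0.0008],"turn":[0,0,0],"fingers":1},{"delta_pos":[0.0067,0,0.0008],"turn":[0,0,0],"fingers":1},{"delta_pos":[0.0083,0,0.0008],"turn":[0,0,0],"fingers":1}])

```text
clock: 4.95
position: [0.5271, 0.0816, 0.0456]
ee_rot: [0.675, 0.737, 0.0, 0.0]
ft_force: [0.3, -3.9, 4.8]
grip_width: 0.001
grasp_force: 2.8
```

Scaled: 0.001 m / 0.6 = 0.0017, 0.0005 m / 0.6 = 0.0008.

>>> move_arm(plan=[{"delta_pos":[0.0008,0,0],"turn":[0,0,0],"fingers":1},{"delta_pos":[0.0017,0,0],"turn":[0,0,0],"fingers":1}])

```text
clock: 5.2
position: [0.5267, 0.0829, 0.0454]
ee_rot: [0.675, 0.738, 0.0, -0.0]
ft_force: [0.8, -0.8, 0.0]
grip_width: -0.0
grasp_force: 0.6
```

Scaled: 0.001 m / 0.6 = 0.0017, 0.0005 m / 0.6 = 0.0008.

>>> move_arm(plan=[{"delta_pos":[0.0008,0,0],"turn":[0,0,0],"fingers":1},{"delta_pos":[0.0017,0,0],"turn":[0,0,0],"fingers":1}])

```text
clock: 5.45
position: [0.5264, 0.084, 0.0452]
ee_rot: [0.675, 0.738, -0.0, -0.0]
ft_force: [0.1, -0.8, 0.8]
grip_width: 0.0
grasp_force: 0.5
```

>>> move_arm(plan=[{"delta_pos":[0.0008,0,0],"turn":[0,0,0],"fingers":1},{"delta_pos":[0.0017,0,0],"turn":[0,0,0],"fingers":1}])

```text
clock: 5.7
position: [0.5264, 0.0845, 0.0453]
ee_rot: [0.675, 0.738, -0.0, -0.0]
ft_force: [-0.4, -2.6, -0.4]
grip_width: 0.003
grasp_force: 1.2
```

Scaled: 0.001 m / 0.6 = 0.0017, 0.0005 m / 0.6 = 0.0008.

>>> move_arm(plan=[{"delta_pos":[0.0008,0,0],"turn":[0,0,0],"fingers":1},{"delta_pos":[0.0017,0,0],"turn":[0,0,0],"fingers":1}])

```text
clock: 5.95
position: [0.5264, 0.085, 0.0453]
ee_rot: [0.676, 0.737, -0.0, 0.0]
ft_force: [0.2, -5.5, -0.4]
grip_width: -0.004
grasp_force: 2.7
```

Scaled: 0.001 m / 0.6 = 0.0017, 0.0005 m / 0.6 = 0.0008.

>>> move_arm(plan=[{"delta_pos":[0.0008,0,0],"turn":[0,0,0],"fingers":1},{"delta_pos":[0.0017,0,0],"turn":[0,0,0],"fingers":1}])

```text
clock: 6.2
position: [0.5263, 0.0852, 0.0453]
ee_rot: [0.676, 0.737, -0.001, 0.0]
ft_force: [-0.2, -8.1, 0.5]
grip_width: -0.001
grasp_force: 4.0
```

```bash
python3 st.py
```

```text
clk 6.2 board mm [-122.   -64.2] z 45.3 F board [-8.1  0.9] 0.5 grip -0.001 4.0
[[-0.087, 0.996, -0.001], [0.996, 0.087, -0.002], [-0.002, -0.001, -1.0]]
```

Scaled: 0.003 m / 0.6 = 0.005, 0.002 m / 0.6 = 0.0033.

>>> move_arm(plan=[{"delta_pos":[0.0017,0,0],"turn":[0,0,0],"fingers":1},{"delta_pos":[0.0033,0,0],"turn":[0,0,0],"fingers":1},{"delta_pos":[0.005,0,0],"turn":[0,0,0],"fingers":1},{"delta_pos":[0.005,0,0],"turn":[0,0,0],"fingers":1}])

```text
clock: 6.7
position: [0.526, 0.0857, 0.0452]
ee_rot: [0.676, 0.737, -0.002, 0.001]
ft_force: [-1.4, -15.3, 2.3]
grip_width: 0.003
grasp_force: 7.5
```

```bash
python3 st.py; python3 - <<'E'
from h import *
from workcell import camera,get_obs
O=np.array([.4515,.2010]);TH=np.deg2rad(95.1)
o=get_obs();c=camera("wrist");np.savez("w3.npz",**c,pos=o["position"],q=o["ee_rot"])
R,t=wristRt(c,o)
th,P,k=plate_fit(c,R,t,(195,145,460,300))
print(th,k.min(0),k.max(0))
B=board_frame(P,O,TH)*1000
# side edges: min/max column per row
for s,f in(("L",np.min),("R",np.max)):
    q=[]
    for r in range(160,265,3):
        u=k[k[:,1]==r]
        if len(u):q.append([f(u[:,0]),r])
    Q=board_frame(cast(c,np.array(q),.03,R,t)[:,:2],O,TH)*1000
    pf=np.polyfit(Q[:,0],Q[:,1],1);print(s,pf,np.std(Q[:,1]-np.polyval(pf,Q[:,0])))
E
```

```text
clk 6.7 board mm [-121.5  -63.9] z 45.2 F board [-15.1   2.7] 2.3 grip 0.003 7.5
[[-0.085, 0.996, -0.001], [0.996, 0.085, -0.004], [-0.004, -0.001, -1.0]]
114.0 [195 145] [459 299]
L [0.4395605  4.03024207] 2.732695985783377
R [  -0.36232015 -127.5417238 ] 3.3113907603830546
```

Scaled: -0.105 m / 0.6 = -0.175, -0.1 m / 0.6 = -0.1667, 0.15 rad / 6.2832 = 0.0239.

>>> move_arm(plan=[{"delta_pos":[-0.0133,0,0],"turn":[0,0,0],"fingers":1},{"delta_pos":[-0.0267,0,0],"turn":[0,0,0],"fingers":1},{"delta_pos":[-0.03,0,-0.05],"turn":[0,0,0],"fingers":1},{"delta_pos":[-0.03,0,-0.1167],"turn":[0,0,0],"fingers":0},{"delta_pos":[-0.03,0,-0.1667],"turn":[0,0.0239,0],"fingers":0},{"delta_pos":[-0.03,0,-0.175],"turn":[0,0.0477,0],"fingers":0},{"delta_pos":[-0.03,0,-0.175],"turn":[0,0.0716,0],"fingers":0},{"delta_pos":[-0.03,0,-0.175],"turn":[0,0.0955,0],"fingers":0},{"delta_pos":[-0.03,0,-0.175],"turn":[0,0.1114,0],"fingers":0},{"delta_pos":[-0.03,0,-0.175],"turn":[0,0.1114,0],"fingers":0},{"delta_pos":[-0.03,0,-0.175],"turn":[0,0.1114,0],"fingers":0}])

```text
clock: 8.12
position: [0.528, 0.0723, 0.1508]
ee_rot: [0.634, 0.693, 0.231, -0.252]
ft_force: [0.5, 0.7, 0.5]
grip_width: 0.999
grasp_force: 0.0
```

```bash
python3 st.py; python3 - <<'E'
from h import *
from workcell import camera,get_obs
o=get_obs();print(np.round(o["joint_pos"],2));c=camera("wrist");np.savez("w4.npz",**c,pos=o["position"],q=o["ee_rot"])
d=camera("top");np.savez("t4.npz",**d)
im=np.zeros((480,800,3),np.uint8);im[:360,:480]=cv2.resize(c["color"],(480,360));im[:375,480:]=cv2.resize(d["color"][205:330,175:295],None,fx=3,fy=3)[:,:320] if 0 else cv2.copyMakeBorder(cv2.resize(d["color"][205:330,175:281],(318,375)),0,0,0,2,0)
cv2.imwrite("pics/w4.png",im[...,::-1])
E
```

```text
clk 8.12 board mm [-135.   -64.8] z 150.8 F board [ 0.7 -0.5] 0.5 grip 0.999 0.0
[[-0.069, 0.996, -0.057], [0.763, 0.089, 0.64], [0.643, 0.001, -0.766]]
[-0.23  0.39  0.46  1.84 -0.85  1.35  0.69]
```

View pics/w4.png

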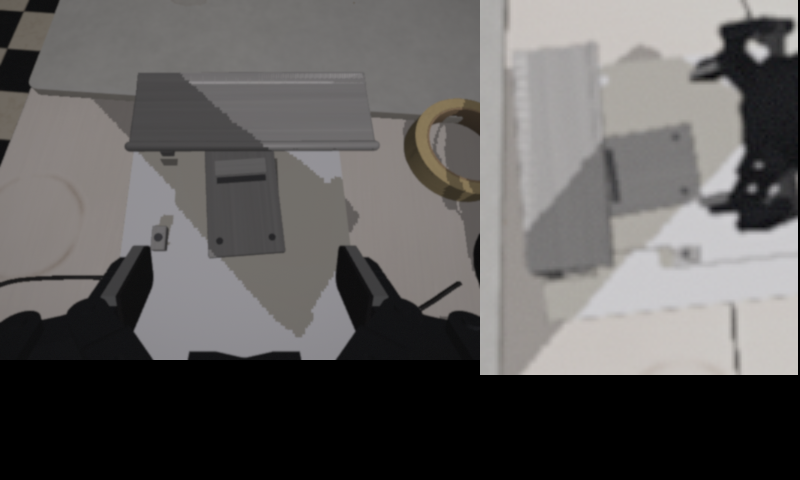

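The wrist view shows the plate with end corners at (208,257) and (285,250) in the 0.75-scale picture, both stops at (160,237) and (168,157), and the fingers open and clear. The plate may still be slightly skewed.

```bash
python3 - <<'E'
from h import *
O=np.array([.4515,.2010]);TH=np.deg2rad(95.1)
c=dict(np.load("w4.npz"));R,t=wristRt(c,dict(ee_rot=c["q"],position=c["pos"]))
s=4/3
C=lambda z,*p:(board_frame(cast(c,np.array(p)*s,z,R,t)[:,:2],O,TH)*1000).round(1).tolist()
print("plate end corners",C(.030,(208.5,257),(285,250)),"at guard",C(.03,(206.5,152),(274,152)))
print("near stop front bottom edge",C(.034,(166,226),(167.5,248)),"far stop",C(.034,(176,153)))
print("guard low",C(.098,(125,147),(379,147)))
E
```

```text
plate end corners [[-113.5, -35.7], [-107.8, -98.7]] at guard [[-18.2, -30.2], [-18.2, -92.6]]
near stop front bottom edge [[-88.6, 0.3], [-106.8, -2.5]] far stop [[-21.1, -3.0]]
guard low [[-47.5, 17.9], [-47.5, -158.8]]
```

Scaled: 0.125 m / 0.6 = 0.2083, 0.123 m / 0.6 = 0.205.

>>> move_arm(plan=[{"delta_pos":[-0.0233,0,0.05],"turn":[0,0,0],"fingers":0},{"delta_pos":[-0.0233,0,0.1],"turn":[0,0,0],"fingers":0},{"delta_pos":[-0.0233,0,0.1417],"turn":[0,0,0],"fingers":0},{"delta_pos":[-0.0233,0,0.175],"turn":[0,0,0],"fingers":0},{"delta_pos":[-0.0233,0,0.195],"turn":[0,0,0],"fingers":0},{"delta_pos":[-0.0233,0,0.205],"turn":[0,0,0],"fingers":0},{"delta_pos":[-0.0233,0,0.2083],"turn":[0,0,0],"fingers":0},{"delta_pos":[-0.0233,0,0.2083],"turn":[0,0,0],"fingers":0}])

```text
clock: 9.22
position: [0.522, 0.1409, 0.0462]
ee_rot: [0.635, 0.693, 0.232, -0.253]
ft_force: [0.8, 0.7, 0.4]
grip_width: 0.999
grasp_force: 0.0
```

```bash
python3 st.py; python3 - <<'E'
from h import *
from workcell import camera,get_obs
o=get_obs();c=camera("wrist");np.savez("w5.npz",**c,pos=o["position"],q=o["ee_rot"])
cv2.imwrite("pics/w5.png",c["color"][...,::-1])
E
```

```text
clk 9.22 board mm [-66.1 -64.9] z 46.2 F board [ 0.6 -0.8] 0.4 grip 0.999 0.0
[[-0.067, 0.996, -0.056], [0.762, 0.087, 0.642], [0.644, 0.001, -0.765]]
```

View pics/w5.png

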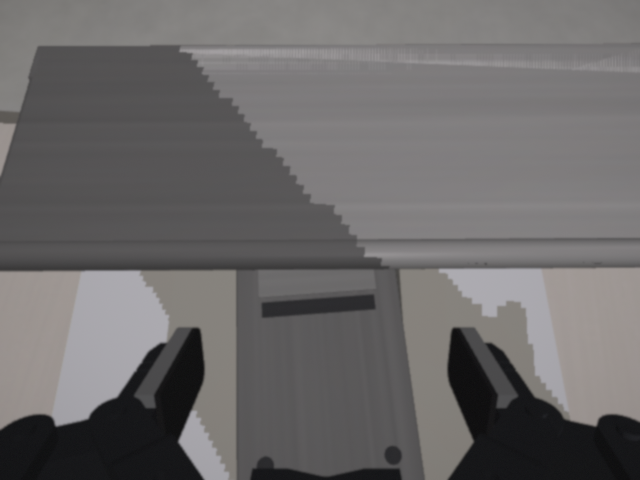

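The wrist view shows the fingers straddling the plate, with left and right tips at (190,335) and (460,335). The plate edges run from (237,270) to (237,475) and from (398,270) to (422,475), so it's still skewed.

Scaled: 0.0031 m / 0.6 = 0.0052, -0.0026 m / 0.6 = -0.0043.

>>> move_arm(plan=[{"delta_pos":[-0.0022,0,0.0025],"turn":[0,0,0],"fingers":0},{"delta_pos":[-0.0043,0,0.0052],"turn":[0,0,0],"fingers":0},{"delta_pos":[-0.0043,0,0.0052],"turn":[0,0,0],"fingers":0}])

```text
clock: 9.65
position: [0.5216, 0.1412, 0.0417]
ee_rot: [0.634, 0.693, 0.231, -0.253]
ft_force: [-1.0, -0.4, 0.0]
grip_width: 1.002
grasp_force: 0.0
```

Scaled: 0.0015 m / 0.6 = 0.0025, -0.0013 m / 0.6 = -0.0022.

>>> move_arm(plan=[{"delta_pos":[-0.001,0,0.0013],"turn":[0,0,0],"fingers":0},{"delta_pos":[-0.0022,0,0.0025],"turn":[0,0,0],"fingers":0},{"delta_pos":[-0.0022,0,0.0025],"turn":[0,0,0],"fingers":0}])

```text
clock: 10.02
position: [0.5216, 0.1413, 0.0398]
ee_rot: [0.634, 0.693, 0.232, -0.253]
ft_force: [0.3, -0.3, 1.0]
grip_width: 0.996
grasp_force: 0.0
```

>>> move_arm(plan=[{"delta_pos":[-0.001,0,0.0013],"turn":[0,0,0],"fingers":0},{"delta_pos":[-0.0022,0,0.0025],"turn":[0,0,0],"fingers":0},{"delta_pos":[-0.0022,0,0.0025],"turn":[0,0,0],"fingers":0}])

```text
clock: 10.4
position: [0.5216, 0.1412, 0.0378]
ee_rot: [0.634, 0.693, 0.232, -0.253]
ft_force: [-0.1, -0.7, -0.3]
grip_width: 0.996
grasp_force: 0.0
```

Scaled: 0.0015 m / 0.6 = 0.0025, -0.0013 m / 0.6 = -0.0022.

>>> move_arm(plan=[{"delta_pos":[-0.001,0,0.0013],"turn":[0,0,0],"fingers":0},{"delta_pos":[-0.0022,0,0.0025],"turn":[0,0,0],"fingers":0},{"delta_pos":[-0.0022,0,0.0025],"turn":[0,0,0],"fingers":0}])

```text
clock: 10.78
position: [0.5216, 0.1412, 0.0358]
ee_rot: [0.634, 0.693, 0.232, -0.253]
ft_force: [-0.3, 0.7, -1.3]
grip_width: 0.995
grasp_force: 0.0
```

Scaled: 0.0015 m / 0.6 = 0.0025, -0.0013 m / 0.6 = -0.0022.

>>> move_arm(plan=[{"delta_pos":[-0.001,0,0.0013],"turn":[0,0,0],"fingers":0},{"delta_pos":[-0.0022,0,0.0025],"turn":[0,0,0],"fingers":0},{"delta_pos":[-0.0022,0,0.0025],"turn":[0,0,0],"fingers":0}])

```text
clock: 11.15
position: [0.5216, 0.1412, 0.0338]
ee_rot: [0.634, 0.693, 0.232, -0.253]
ft_force: [0.5, -0.3, 0.1]
grip_width: 1.003
grasp_force: 0.0
```

Scaled: 0.0015 m / 0.6 = 0.0025, -0.0013 m / 0.6 = -0.0022.

>>> move_arm(plan=[{"delta_pos":[-0.001,0,0.0013],"turn":[0,0,0],"fingers":0},{"delta_pos":[-0.0022,0,0.0025],"turn":[0,0,0],"fingers":0},{"delta_pos":[-0.0022,0,0.0025],"turn":[0,0,0],"fingers":0}])

```text
clock: 11.52
position: [0.5218, 0.1412, 0.0332]
ee_rot: [0.634, 0.693, 0.232, -0.253]
ft_force: [-4.8, -3.1, 12.6]
grip_width: 1.002
grasp_force: 6.6
```

Scaled: 0.0015 m / 0.6 = 0.0025, -0.0013 m / 0.6 = -0.0022.

>>> move_arm(plan=[{"delta_pos":[-0.001,0,0.0013],"turn":[0,0,0],"fingers":0},{"delta_pos":[-0.0022,0,0.0025],"turn":[0,0,0],"fingers":0},{"delta_pos":[-0.0022,0,0.0025],"turn":[0,0,0],"fingers":0}])

```text
clock: 11.9
position: [0.5219, 0.1413, 0.033]
ee_rot: [0.634, 0.693, 0.233, -0.254]
ft_force: [-11.0, -8.3, 30.4]
grip_width: 0.999
grasp_force: 15.3
```

Scaled: -0.025 m / 0.6 = -0.0417, -0.002 m / 0.6 = -0.0033.

>>> move_arm(plan=[{"delta_pos":[0.0042,0,-0.0033],"turn":[0,0,0],"fingers":0},{"delta_pos":[0.0083,0,-0.0047],"turn":[0,0,0],"fingers":0},{"delta_pos":[0.0083,-0.0067,-0.0047],"turn":[0,0,0],"fingers":0},{"delta_pos":[0.0083,-0.0133,-0.0047],"turn":[0,0,0],"fingers":0},{"delta_pos":[0.0083,-0.0167,-0.0047],"turn":[0,0,0],"fingers":0},{"delta_pos":[0.0083,-0.02,-0.0047],"turn":[0,0,0],"fingers":0},{"delta_pos":[0.0083,-0.0233,-0.0047],"turn":[0,0,0],"fingers":0},{"delta_pos":[0.0083,-0.0267,-0.0047],"turn":[0,0,0],"fingers":0},{"delta_pos":[0.0083,-0.0317,-0.0047],"turn":[0,0,0],"fingers":0},{"delta_pos":[0.0083,-0.0367,-0.0047],"turn":[0,0,0],"fingers":0},{"delta_pos":[0.0083,-0.0417,-0.0047],"turn":[0,0,0],"fingers":0}])

```text
clock: 13.28
position: [0.4965, 0.1408, 0.0353]
ee_rot: [0.634, 0.693, 0.232, -0.253]
ft_force: [1.5, -0.7, -0.1]
grip_width: 0.998
grasp_force: 0.6
```

```bash
python3 st.py; python3 - <<'E'
from h import *
from workcell import camera,get_obs
o=get_obs();c=camera("wrist");np.savez("w6.npz",**c,pos=o["position"],q=o["ee_rot"])
cv2.imwrite("pics/w6.png",c["color"][...,::-1])
E
```

```text
clk 13.28 board mm [-63.9 -39.5] z 35.3 F board [-0.8 -1.4] -0.1 grip 0.998 0.6
[[-0.067, 0.996, -0.056], [0.762, 0.088, 0.642], [0.644, 0.0, -0.765]]
```

View pics/w6.png

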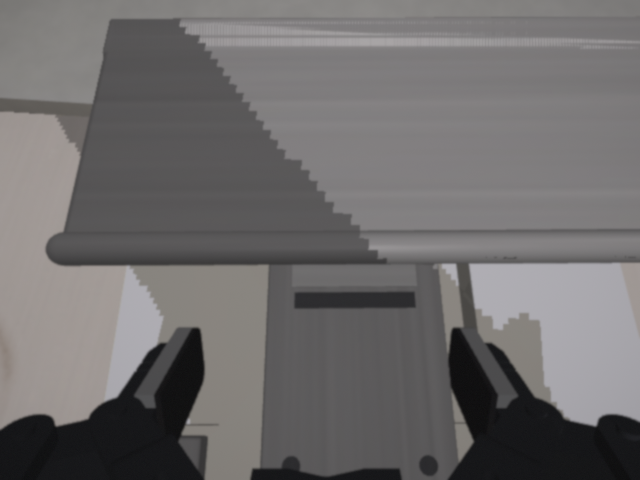

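The plate now looks square (slot level at row 299, columns 295–414), and the right finger is pushing its edge. I'll keep pushing.

Scaled: -0.012 m / 0.6 = -0.02, -0.011 m / 0.6 = -0.0183.

>>> move_arm(plan=[{"delta_pos":[0,-0.0033,0],"turn":[0,0,0],"fingers":0},{"delta_pos":[0,-0.0067,0],"turn":[0,0,0],"fingers":0},{"delta_pos":[0,-0.01,0],"turn":[0,0,0],"fingers":0},{"delta_pos":[0,-0.0133,0],"turn":[0,0,0],"fingers":0},{"delta_pos":[0,-0.0167,0],"turn":[0,0,0],"fingers":0},{"delta_pos":[0,-0.0183,0],"turn":[0,0,0],"fingers":0},{"delta_pos":[0,-0.02,0],"turn":[0,0,0],"fingers":0}])

```text
clock: 14.2
position: [0.4847, 0.1398, 0.0353]
ee_rot: [0.634, 0.693, 0.232, -0.253]
ft_force: [1.7, -2.6, 0.7]
grip_width: 1.0
grasp_force: 0.9
```

Scaled: -0.003 m / 0.6 = -0.005, -0.002 m / 0.6 = -0.0033.

>>> move_arm(plan=[{"delta_pos":[0,-0.0017,0],"turn":[0,0,0],"fingers":0},{"delta_pos":[0,-0.0033,0],"turn":[0,0,0],"fingers":0},{"delta_pos":[0,-0.005,0],"turn":[0,0,0],"fingers":0}])

```text
clock: 14.58
position: [0.4817, 0.1396, 0.0353]
ee_rot: [0.634, 0.693, 0.232, -0.253]
ft_force: [1.7, -2.0, 0.3]
grip_width: 1.0
grasp_force: 1.0
```

Scaled: -0.002 m / 0.6 = -0.0033, -0.001 m / 0.6 = -0.0017.

>>> move_arm(plan=[{"delta_pos":[0,-0.0017,0],"turn":[0,0,0],"fingers":0},{"delta_pos":[0,-0.0033,0],"turn":[0,0,0],"fingers":0}])

```text
clock: 14.82
position: [0.4797, 0.1394, 0.0353]
ee_rot: [0.634, 0.693, 0.232, -0.253]
ft_force: [1.8, -1.4, 0.4]
grip_width: 1.0
grasp_force: 1.1
```

```bash
python3 st.py
```

```text
clk 14.82 board mm [-63.9 -22.6] z 35.3 F board [-1.6 -1.7] 0.4 grip 1.0 1.1
[[-0.067, 0.996, -0.056], [0.762, 0.088, 0.642], [0.644, 0.0, -0.765]]
```

Scaled: -0.002 m / 0.6 = -0.0033, -0.001 m / 0.6 = -0.0017.

>>> move_arm(plan=[{"delta_pos":[0,-0.0017,0],"turn":[0,0,0],"fingers":0},{"delta_pos":[0,-0.0033,0],"turn":[0,0,0],"fingers":0}])

```text
clock: 15.08
position: [0.4779, 0.1393, 0.0354]
ee_rot: [0.634, 0.693, 0.232, -0.253]
ft_force: [5.2, 0.5, -1.2]
grip_width: 1.002
grasp_force: 2.7
```

Scaled: -0.002 m / 0.6 = -0.0033, -0.001 m / 0.6 = -0.0017.

>>> move_arm(plan=[{"delta_pos":[0,-0.0017,0],"turn":[0,0,0],"fingers":0},{"delta_pos":[0,-0.0033,0],"turn":[0,0,0],"fingers":0}])

```text
clock: 15.32
position: [0.4777, 0.1392, 0.036]
ee_rot: [0.635, 0.693, 0.233, -0.251]
ft_force: [10.5, 1.7, -1.2]
grip_width: 1.0
grasp_force: 5.7
```

```bash
python3 st.py
```

```text
clk 15.32 board mm [-63.9 -20.6] z 36.0 F board [  0.8 -10.6] -1.2 grip 1.0 5.7
[[-0.068, 0.996, -0.053], [0.762, 0.086, 0.642], [0.644, 0.004, -0.765]]
```

Scaled: 0.012 m / 0.6 = 0.02, 0.005 m / 0.6 = 0.0083.

>>> move_arm(plan=[{"delta_pos":[0,0.0083,0],"turn":[0,0,0],"fingers":0},{"delta_pos":[0,0.02,0],"turn":[0,0,0],"fingers":0},{"delta_pos":[0,0.02,0],"turn":[0,0,0],"fingers":0}])

```text
clock: 15.7
position: [0.4877, 0.1404, 0.035]
ee_rot: [0.634, 0.693, 0.231, -0.253]
ft_force: [0.7, -0.7, 0.7]
grip_width: 0.995
grasp_force: 0.0
```

```bash
python3 st.py; python3 - <<'E'
from h import *
from workcell import camera,get_obs
o=get_obs();c=camera("wrist");np.savez("w7.npz",**c,pos=o["position"],q=o["ee_rot"])
cv2.imwrite("pics/w7.png",c["color"][...,::-1])
E
```

```text
clk 15.7 board mm [-63.6 -30.6] z 35.0 F board [-0.8 -0.7] 0.7 grip 0.995 0.0
[[-0.067, 0.996, -0.058], [0.762, 0.089, 0.642], [0.644, -0.001, -0.765]]
```

View pics/w7.png

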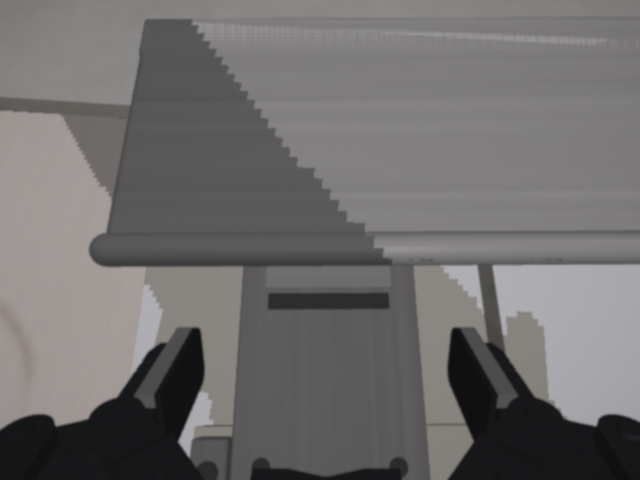

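The plate is square and touching the near stop (at about (230,440)), with screws at (260,465) and (400,465). Next I'll compute its x position.

```bash
python3 - <<'E'
from h import *
O=np.array([.4515,.2010]);TH=np.deg2rad(95.1)
c=dict(np.load("w7.npz"));R,t=wristRt(c,dict(ee_rot=c["q"],position=c["pos"]))
C=lambda z,*p:(board_frame(cast(c,np.array(p),z,R,t)[:,:2],O,TH)*1000).round(1).tolist()
print("screws",C(.030,(260,465),(400,465)),"slot",C(.03,(268,300),(388,300)),"edges",C(.03,(243,270),(414,270),(233,430),(428,430)),"guard",C(.098,(112,265)))
c=dict(np.load("w4.npz"));R,t=wristRt(c,dict(ee_rot=c["q"],position=c["pos"]));s=4/3
print("w4 screws",C(.03,(220*s,241*s),(272*s,237*s)),"slot",C(.03,(217*s,180*s),(266*s,177*s)))
E
```

```text
screws [[-96.0, -9.7], [-96.1, -54.4]] slot [[-42.4, -9.7], [-42.4, -53.4]] edges [[-31.0, 0.1], [-31.0, -63.7], [-85.8, -0.3], [-85.8, -64.2]] guard [[-50.9, 14.1]]
w4 screws [[-100.4, -44.8], [-97.1, -88.3]] slot [[-45.9, -40.7], [-43.0, -84.6]]
```

Scaled: 0.0093 m / 0.6 = 0.0155, 0.001 m / 0.6 = 0.0017.

>>> move_arm(plan=[{"delta_pos":[0.001,0.0017,0.0067],"turn":[0,0,0],"fingers":0},{"delta_pos":[0.0022,0.0017,0.0125],"turn":[0,0,0],"fingers":0},{"delta_pos":[0.0022,0.0017,0.0155],"turn":[0,0,0],"fingers":0},{"delta_pos":[0.0022,0.0017,0.0155],"turn":[0,0,0],"fingers":0}])

```text
clock: 16.25
position: [0.4879, 0.1473, 0.0289]
ee_rot: [0.634, 0.693, 0.231, -0.253]
ft_force: [-0.3, 1.2, 0.1]
grip_width: 1.003
grasp_force: 0.0
```

```bash
python3 st.py
```

```text
clk 16.25 board mm [-56.7 -31.5] z 28.9 F board [1.2 0.2] 0.1 grip 1.003 0.0
[[-0.067, 0.996, -0.057], [0.762, 0.088, 0.642], [0.644, -0.0, -0.765]]
```

Now I'll close gently with low force.

>>> move_arm(force=20, plan=[{"delta_pos":[0,0,0],"turn":[0,0,0],"fingers":0.1},{"delta_pos":[0,0,0],"turn":[0,0,0],"fingers":0.18},{"delta_pos":[0,0,0],"turn":[0,0,0],"fingers":0.22},{"delta_pos":[0,0,0],"turn":[0,0,0],"fingers":0.25},{"delta_pos":[0,0,0],"turn":[0,0,0],"fingers":0.35},{"delta_pos":[0,0,0],"turn":[0,0,0],"fingers":0.5}])

```text
clock: 17.0
position: [0.4882, 0.1471, 0.0292]
ee_rot: [0.634, 0.693, 0.232, -0.253]
ft_force: [-0.9, -3.0, 4.2]
grip_width: 0.741
grasp_force: 22.2
```

```bash
python3 st.py
```

```text
clk 17.0 board mm [-57.  -31.7] z 29.2 F board [-2.9  1.2] 4.2 grip 0.741 22.2
[[-0.067, 0.996, -0.056], [0.762, 0.088, 0.642], [0.644, 0.0, -0.765]]
```

Scaled: 0.0016 m / 0.6 = 0.0027, 0.0013 m / 0.6 = 0.0022.

>>> move_arm(plan=[{"delta_pos":[0.0007,0,0.0005],"turn":[0,0,0],"fingers":0.5},{"delta_pos":[0.0013,0,0.001],"turn":[0,0,0],"fingers":0.5},{"delta_pos":[0.002,0,0.0017],"turn":[0,0,0],"fingers":0.5},{"delta_pos":[0.0027,0,0.0022],"turn":[0,0,0],"fingers":0.5}])

```text
clock: 17.5
position: [0.4882, 0.1471, 0.0292]
ee_rot: [0.635, 0.693, 0.231, -0.252]
ft_force: [-3.1, -14.2, 11.4]
grip_width: 0.745
grasp_force: 23.5
```

```bash
python3 st.py
```

```text
clk 17.5 board mm [-56.9 -31.8] z 29.2 F board [-13.9   4.4] 11.4 grip 0.745 23.5
[[-0.066, 0.996, -0.055], [0.763, 0.086, 0.64], [0.643, 0.001, -0.766]]
```

Scaled: -0.0025 m / 0.6 = -0.0042, -0.001 m / 0.6 = -0.0017.

>>> move_arm(plan=[{"delta_pos":[-0.0008,-0.0017,-0.0007],"turn":[0,0,0],"fingers":0.5},{"delta_pos":[-0.0008,-0.0033,-0.0007],"turn":[0,0,0],"fingers":0.5},{"delta_pos":[-0.0008,-0.0042,-0.0007],"turn":[0,0,0],"fingers":0.5},{"delta_pos":[-0.0008,-0.0042,-0.0007],"turn":[0,0,0],"fingers":0.5}])

```text
clock: 18.0
position: [0.488, 0.1471, 0.0293]
ee_rot: [0.635, 0.693, 0.233, -0.25]
ft_force: [8.5, -4.6, -0.4]
grip_width: 0.747
grasp_force: 22.1
```

```bash
python3 st.py
```

```text
clk 18.0 board mm [-57.  -31.6] z 29.3 F board [-5.4 -8. ] -0.4 grip 0.747 22.1
[[-0.068, 0.996, -0.051], [0.764, 0.085, 0.64], [0.642, 0.004, -0.767]]
```

Scaled: 0.002 m / 0.6 = 0.0033, -0.0008 m / 0.6 = -0.0013.

>>> move_arm(force=50, plan=[{"delta_pos":[-0.0013,0.0033,-0.0012],"turn":[0,0,0],"fingers":0.6},{"delta_pos":[-0.0013,0.0033,-0.0012],"turn":[0,0,0],"fingers":0.6},{"delta_pos":[-0.0013,0.0033,-0.0012],"turn":[0,0,0],"fingers":0.6}])

```text
clock: 18.38
position: [0.4882, 0.1469, 0.0294]
ee_rot: [0.635, 0.693, 0.232, -0.252]
ft_force: [0.0, -5.6, 6.4]
grip_width: 0.731
grasp_force: 53.9
```

Scaled: -0.0138 m / 0.6 = -0.023, 0.0116 m / 0.6 = 0.0193.

>>> move_arm(plan=[{"delta_pos":[0.0022,0,-0.0025],"turn":[0,0,0],"fingers":0.6},{"delta_pos":[0.0043,0,-0.0052],"turn":[0,0,0],"fingers":0.6},{"delta_pos":[0.0075,0,-0.009],"turn":[0,0,0],"fingers":0.6},{"delta_pos":[0.0107,0,-0.0128],"turn":[0,0,0],"fingers":0.6},{"delta_pos":[0.015,0,-0.0178],"turn":[0,0,0],"fingers":0.6},{"delta_pos":[0.0193,0,-0.023],"turn":[0,0,0],"fingers":0.6},{"delta_pos":[0.0193,0,-0.023],"turn":[0,0,0],"fingers":0.6},{"delta_pos":[0.0193,0,-0.023],"turn":[0,0,0],"fingers":0.6}])

```text
clock: 19.38
position: [0.4871, 0.1468, 0.0468]
ee_rot: [0.635, 0.693, 0.231, -0.253]
ft_force: [0.8, -6.1, -2.4]
grip_width: 0.732
grasp_force: 55.3
```

```bash
python3 st.py; python3 - <<'E'
from h import *
from workcell import camera,get_obs
o=get_obs();c=camera("wrist");np.savez("w8.npz",**c,pos=o["position"],q=o["ee_rot"])
R,t=wristRt(c,o);W=cloud(c,R,t)
print(W[400,330],W[330,330],W[430,280])
v,u=np.mgrid[320:440:4,260:400:4];Q=W[v,u].reshape(-1,3);A=np.c_[Q[:,:2],np.ones(len(Q))]
s=np.linalg.lstsq(A,Q[:,2],rcond=None)[0];print("plane slope",s[:2],"z mean",Q[:,2].mean())
E
```

```text
clk 19.38 board mm [-57.2 -30.6] z 46.8 F board [-6.2 -0.2] -2.4 grip 0.732 55.3
[[-0.066, 0.996, -0.057], [0.763, 0.087, 0.641], [0.644, -0.001, -0.765]]
[0.48969114 0.13391128 0.04655278] [0.48781717 0.15629578 0.04729526] [0.47469542 0.12366805 0.04745066]
plane slope [ 0.00059935 -0.01143862] z mean 0.04742554651930531
```

```bash
python3 - <<'E'
from h import *
for f in("top0.npz","w1.npz","scene0.npz"):
    c=dict(np.load(f))
    if "q" in c: R,t=wristRt(c,dict(ee_rot=c["q"],position=c["pos"]))
    else: R,t=c["R"],c["t"]
    W=cloud(c,R,t);near=np.hypot(W[...,0]-.457,W[...,1]+.158)<.11
    m=(near&(np.abs(W[...,2]-.034)<.004)).astype(np.uint8)
    m=cv2.morphologyEx(m,cv2.MORPH_OPEN,np.ones((5,5),np.uint8))
    n,l,s,_=cv2.connectedComponentsWithStats(m);i=1+np.argmax(s[1:,4]);Q=W[l==i]
    print(f,"seat",len(Q),"z",Q[:,2].mean().round(4),cv2.minAreaRect((Q[:,:2]*1000).astype(np.float32)))
    hi=(near&(W[...,2]>.0375)&(W[...,2]<.046)).astype(np.uint8)
    n,l,s,_=cv2.connectedComponentsWithStats(hi)
    for i in range(1,n):
        if s[i,4]>3: print("  lug",s[i,4],W[l==i].mean(0).round(4))
E
```

```text
top0.npz seat 282 z 0.0336 ((459.3660888671875, -174.07720947265625), (39.01103210449219, 68.5658187866211), 18.487401962280273)
  lug 11 [ 0.5074 -0.1895  0.0398]
  lug 40 [ 0.4759 -0.2167  0.0405]
  lug 11 [ 0.4755 -0.102   0.0403]
  lug 46 [ 0.4349 -0.1011  0.0401]
  lug 10 [ 0.4361 -0.2166  0.0396]
  lug 11 [ 0.4038 -0.1277  0.0413]
w1.npz seat 3030 z 0.0339 ((456.88372802734375, -160.1661376953125), (44.90666961669922, 101.49473571777344), 19.777557373046875)
  lug 271 [ 0.4362 -0.1014  0.0397]
  lug 68 [ 0.4767 -0.102   0.0398]
  lug 45 [ 0.4066 -0.1296  0.0397]
  lug 58 [ 0.509  -0.1905  0.0396]
  lug 59 [ 0.4372 -0.2163  0.0396]
  lug 229 [ 0.4781 -0.2171  0.0397]
scene0.npz seat 286 z 0.0355 ((452.9284973144531, -146.7659149169922), (44.26594924926758, 72.55519104003906), 17.684284210205078)
  lug 52 [ 0.4785 -0.2163  0.0408]
  lug 15 [ 0.4374 -0.2159  0.0402]
  lug 13 [ 0.5091 -0.189   0.0408]
  lug 5 [ 0.481  -0.1958  0.038 ]
  lug 4 [ 0.4506 -0.1804  0.0388]
  lug 14 [ 0.4055 -0.1274  0.0412]
  lug 4 [ 0.4454 -0.1241  0.0383]
  lug 14 [ 0.4771 -0.1016  0.0409]
  lug 65 [ 0.4357 -0.1009  0.0407]
```

Scaled: -0.252 m / 0.6 = -0.42, -0.186 m / 0.6 = -0.31, -0.199 rad / 6.2832 = -0.0317.

>>> move_arm(plan=[{"delta_pos":[-0.01,0,-0.0083],"turn":[0,0,0],"fingers":0.6},{"delta_pos":[-0.02,0,-0.0417],"turn":[0,0,0],"fingers":0.6},{"delta_pos":[-0.0233,0,-0.0917],"turn":[0,0,0],"fingers":0.6},{"delta_pos":[-0.025,0,-0.1517],"turn":[0,0,0],"fingers":0.6},{"delta_pos":[-0.075,-0.0167,-0.1983],"turn":[0.0048,0,-0.0056],"fingers":0.6},{"delta_pos":[-0.125,-0.0333,-0.245],"turn":[0.0095,0,-0.0113],"fingers":0.6},{"delta_pos":[-0.175,-0.05,-0.2917],"turn":[0.0143,0,-0.017],"fingers":0.6},{"delta_pos":[-0.225,-0.0667,-0.3383],"turn":[0.0191,0,-0.0228],"fingers":0.6},{"delta_pos":[-0.27,-0.0817,-0.3833],"turn":[0.0239,0,-0.0285],"fingers":0.6},{"delta_pos":[-0.3,-0.09,-0.41],"turn":[0.0266,0,-0.0317],"fingers":0.6},{"delta_pos":[-0.31,-0.0933,-0.42],"turn":[0.0266,0,-0.0317],"fingers":0.6},{"delta_pos":[-0.31,-0.0933,-0.42],"turn":[0.0266,0,-0.0317],"fingers":0.6}])

```text
clock: 20.92
position: [0.4583, -0.1611, 0.1203]
ee_rot: [0.54, 0.769, 0.197, -0.281]
ft_force: [-0.5, 0.8, -2.3]
grip_width: 0.733
grasp_force: 55.2
```

```bash
cat > sl.py <<'E'
from h import *
from workcell import get_obs,camera
o=get_obs();p=np.array(o["position"]);M=Ro.from_quat(o["ee_rot"]).as_matrix()
S=np.array([.457,-.1594]);TH=np.deg2rad(109.9)
q=board_frame(p,S,TH)[0]*1000
print("clk",round(o["clock"],2),"slicer mm",q.round(1),"z",round(p[2]*1000,1),"F",np.round(o["ft_force"],1),"grip",round(o["grip_width"],3),round(o["grasp_force"],1))
y=M[:,1];print("heading deg",np.rad2deg(np.arctan2(y[1],y[0])).round(2)+90,M.round(3).tolist())
E
python3 sl.py; python3 - <<'E'
from h import *
from workcell import camera,get_obs
o=get_obs();c=camera("wrist");np.savez("w9.npz",**c,pos=o["position"],q=o["ee_rot"])
R,t=wristRt(c,o);W=cloud(c,R,t);S=np.array([.457,-.1594]);TH=np.deg2rad(109.9)
z=o["position"][2]+.001
m=((np.abs(W[...,2]-z)<.006)&(np.hypot(W[...,0]-.457,W[...,1]+.16)<.09)).astype(np.uint8)
m=cv2.morphologyEx(m,cv2.MORPH_OPEN,np.ones((7,7),np.uint8))
n,l,s,_=cv2.connectedComponentsWithStats(m);i=1+np.argmax(s[1:,4]);Q=W[l==i]
B=board_frame(Q[:,:2],S,TH)*1000
A=np.c_[B,np.ones(len(B))];print("tilt",(np.linalg.lstsq(A,Q[:,2]*1000,rcond=None)[0]).round(4))
print(len(Q),"x",np.percentile(B[:,0],[.2,99.8]),"y",np.percentile(B[:,1],[.2,99.8]),cv2.minAreaRect(B.astype(np.float32)))
cv2.imwrite("pics/w9.png",c["color"][...,::-1])
E
```

```text
clk 20.93 slicer mm [-2.1 -0.7] z 120.3 F [-0.5  0.8 -2.3] grip 0.733 55.2
heading deg 109.84 [[-0.26, 0.941, -0.218], [0.719, 0.339, 0.606], [0.644, 0.0, -0.765]]
tilt [ 1.000000e-03 -0.000000e+00  1.209202e+02]
50209 x [-37.02093249  54.84237653] y [-33.36658515  33.60883828] ((8.859458923339844, 0.16895675659179688), (93.95793151855469, 74.1658706665039), 0.5292134284973145)
```

View pics/w9.png

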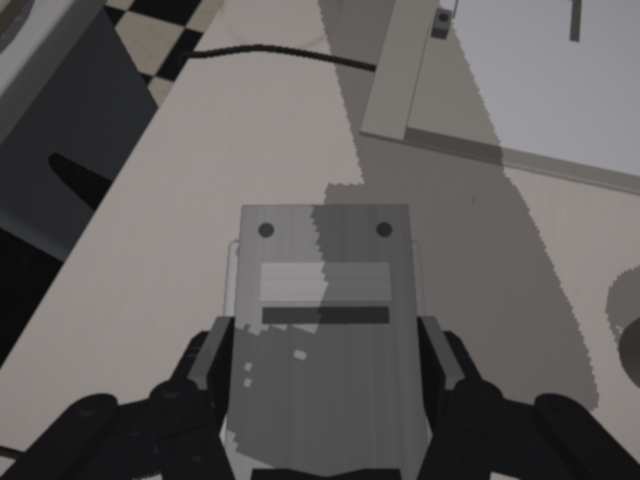

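The plate is held flat and centred over the slicer: its front edge spans (242,205) to (410,205), and its measured offset from the seat is under 0.5 mm. Now I'll lower it.

Scaled: 0.0558 m / 0.6 = 0.093, 0.0523 m / 0.6 = 0.0872.

>>> move_arm(plan=[{"delta_pos":[-0.015,0,0.0178],"turn":[0,0,0],"fingers":0.6},{"delta_pos":[-0.0317,0,0.0377],"turn":[0,0,0],"fingers":0.6},{"delta_pos":[-0.0483,0,0.0575],"turn":[0,0,0],"fingers":0.6},{"delta_pos":[-0.0633,0,0.0752],"turn":[0,0,0],"fingers":0.6},{"delta_pos":[-0.0733,0,0.0872],"turn":[0,0,0],"fingers":0.6},{"delta_pos":[-0.0783,0,0.093],"turn":[0,0,0],"fingers":0.6},{"delta_pos":[-0.0783,0,0.093],"turn":[0,0,0],"fingers":0.6},{"delta_pos":[-0.0783,0,0.093],"turn":[0,0,0],"fingers":0.6}])

```text
clock: 21.98
position: [0.4588, -0.161, 0.0474]
ee_rot: [0.539, 0.769, 0.197, -0.28]
ft_force: [0.8, 0.1, -1.0]
grip_width: 0.734
grasp_force: 55.2
```

```bash
python3 sl.py
```

```text
clk 21.98 slicer mm [-2.1 -1.1] z 47.4 F [ 0.8  0.1 -1. ] grip 0.734 55.2
heading deg 109.93 [[-0.261, 0.94, -0.219], [0.719, 0.341, 0.606], [0.644, 0.001, -0.765]]
```

Scaled: 0.0042 m / 0.6 = 0.007, -0.001 m / 0.6 = -0.0017.

>>> move_arm(plan=[{"delta_pos":[-0.0017,-0.0013,0.0018],"turn":[0,0,0],"fingers":0.6},{"delta_pos":[-0.0033,-0.0013,0.0038],"turn":[0,0,0],"fingers":0.6},{"delta_pos":[-0.005,-0.0013,0.006],"turn":[0,0,0],"fingers":0.6},{"delta_pos":[-0.0058,-0.0013,0.007],"turn":[0,0,0],"fingers":0.6}])

```text
clock: 22.48
position: [0.4577, -0.161, 0.0414]
ee_rot: [0.539, 0.769, 0.197, -0.281]
ft_force: [-0.3, 0.4, -1.8]
grip_width: 0.735
grasp_force: 55.2
```

Scaled: 0.0015 m / 0.6 = 0.0025, -0.0013 m / 0.6 = -0.0022.

>>> move_arm(plan=[{"delta_pos":[-0.0008,0,0.001],"turn":[0,0,0],"fingers":0.6},{"delta_pos":[-0.0017,0,0.002],"turn":[0,0,0],"fingers":0.6},{"delta_pos":[-0.0022,0,0.0025],"turn":[0,0,0],"fingers":0.6}])

```text
clock: 22.85
position: [0.4578, -0.1611, 0.0395]
ee_rot: [0.539, 0.769, 0.197, -0.281]
ft_force: [-0.4, -0.1, -0.9]
grip_width: 0.733
grasp_force: 55.2
```

```bash
python3 sl.py
```

```text
clk 22.85 slicer mm [-1.9 -0.2] z 39.5 F [-0.4 -0.1 -0.9] grip 0.733 55.2
heading deg 109.93 [[-0.261, 0.94, -0.219], [0.719, 0.341, 0.606], [0.644, 0.001, -0.765]]
```

Scaled: 0.0008 m / 0.6 = 0.0013, -0.0006 m / 0.6 = -0.001.

>>> move_arm(plan=[{"delta_pos":[-0.0005,0,0.0007],"turn":[0,0,0],"fingers":0.6},{"delta_pos":[-0.001,0,0.0013],"turn":[0,0,0],"fingers":0.6},{"delta_pos":[-0.001,0,0.0013],"turn":[0,0,0],"fingers":0.6}])

```text
clock: 23.22
position: [0.4578, -0.1611, 0.0394]
ee_rot: [0.539, 0.769, 0.197, -0.281]
ft_force: [-1.1, -0.5, 7.8]
grip_width: 0.735
grasp_force: 55.9
```

```bash
python3 sl.py
```

```text
clk 23.23 slicer mm [-1.9 -0.1] z 39.4 F [-1.1 -0.5  7.8] grip 0.735 55.9
heading deg 109.93 [[-0.261, 0.94, -0.219], [0.718, 0.341, 0.606], [0.645, 0.001, -0.764]]
```

Seated. Now I'll relax and open gently.

Scaled: -0.0006 m / 0.6 = -0.001, -0.0005 m / 0.6 = -0.0008.

>>> move_arm(force=20, plan=[{"delta_pos":[0.0007,0,-0.0008],"turn":[0,0,0],"fingers":0.5},{"delta_pos":[0.0008,0,-0.001],"turn":[0,0,0],"fingers":0.35},{"delta_pos":[0.0008,0,-0.001],"turn":[0,0,0],"fingers":0.26},{"delta_pos":[0.0008,0,-0.001],"turn":[0,0,0],"fingers":0.22},{"delta_pos":[0.0008,0,-0.001],"turn":[0,0,0],"fingers":0.15},{"delta_pos":[0.0008,0,-0.001],"turn":[0,0,0],"fingers":0.05},{"delta_pos":[0.0008,0,-0.001],"turn":[0,0,0],"fingers":0},{"delta_pos":[0.0008,0,-0.001],"turn":[0,0,0],"fingers":0}])

```text
clock: 24.22
position: [0.4578, -0.1611, 0.0393]
ee_rot: [0.539, 0.769, 0.197, -0.281]
ft_force: [0.5, -0.3, 0.6]
grip_width: 1.004
grasp_force: 0.0
```

```bash
python3 sl.py
```

```text
clk 24.23 slicer mm [-1.9 -0.2] z 39.3 F [ 0.5 -0.3  0.6] grip 1.004 0.0
heading deg 109.93 [[-0.261, 0.94, -0.219], [0.719, 0.341, 0.606], [0.644, 0.001, -0.765]]
```

Scaled: -0.113 m / 0.6 = -0.1883, -0.101 m / 0.6 = -0.1683.

>>> move_arm(plan=[{"delta_pos":[0.0067,0,-0.0077],"turn":[0,0,0],"fingers":0},{"delta_pos":[0.02,0,-0.0233],"turn":[0,0,0],"fingers":0},{"delta_pos":[0.0433,0,-0.0517],"turn":[0,0,0],"fingers":0},{"delta_pos":[0.075,0,-0.0883],"turn":[0,0,0],"fingers":0},{"delta_pos":[0.1083,0,-0.1283],"turn":[0,0,0],"fingers":0},{"delta_pos":[0.1417,0,-0.1683],"turn":[0,0,0],"fingers":0},{"delta_pos":[0.1583,0,-0.1883],"turn":[0,0,0],"fingers":0},{"delta_pos":[0.1583,0,-0.1883],"turn":[0,0,0],"fingers":0}])

```text
clock: 25.22
position: [0.4581, -0.1615, 0.188]
ee_rot: [0.539, 0.77, 0.197, -0.28]
ft_force: [0.2, -0.4, -0.2]
grip_width: 0.997
grasp_force: 0.0
```

```bash
python3 sl.py; python3 - <<'E'
from h import *
from workcell import camera,get_obs
o=get_obs();c=camera("wrist");R,t=wristRt(c,o);W=cloud(c,R,t);S=np.array([.457,-.1594]);TH=np.deg2rad(109.9)
m=((np.abs(W[...,2]-.040)<.003)&(np.hypot(W[...,0]-.457,W[...,1]+.16)<.075)).astype(np.uint8)
m=cv2.morphologyEx(m,cv2.MORPH_OPEN,np.ones((7,7),np.uint8))
n,l,s,_=cv2.connectedComponentsWithStats(m);i=1+np.argmax(s[1:,4]);Q=W[l==i]
B=board_frame(Q[:,:2],S,TH)*1000
print("tilt",np.linalg.lstsq(np.c_[B,np.ones(len(B))],Q[:,2]*1000,rcond=None)[0].round(4))
print(len(Q),cv2.minAreaRect(B.astype(np.float32)),np.percentile(B,[.5,99.5],axis=0).round(1).tolist())
T=camera("top");P=cloud(T)
for n,uv in dict(salt=(289,186),must=(428,184)).items(): print(n,P[uv[1],uv[0]].round(4))
E
```

```text
clk 25.23 slicer mm [-2.3 -0.3] z 188.0 F [ 0.2 -0.4 -0.2] grip 0.997 0.0
heading deg 109.93 [[-0.262, 0.94, -0.218], [0.719, 0.341, 0.605], [0.643, 0.002, -0.766]]
tilt [ 1.00000e-03 -2.00000e-04  4.00269e+01]
16782 ((0.10213470458984375, -0.20813369750976562), (109.57759857177734, 64.1183090209961), 0.3044736981391907) [[-53.9, -31.8], [54.1, 31.4]]
salt [ 0.6909 -0.0069  0.0825]
must [ 0.6659 -0.3123  0.1742]
```

The plate's top is at 40.0 mm. It lies flat, centred within 0.3 mm and turned by 0.3°, and the bystanders haven't moved.

```bash
python3 -c "
from workcell import hand_in
print(hand_in())"
```

```text
the job is handed in; nothing more can be done
None
```

The plate was squared into the board's corner, pinched and lifted there, and laid flat on the slicer seat (measured within about 0.3 mm of centre and 0.3° of square), then released; the job is handed in, but no verdict was shown.

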